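# Flip the job marker of the finished crown ring to green

## Task

The gold crown ring is finished: on the job board whose tray holds it, push the red flag of the flip marker over its hinge with a fingertip until it lies fully down flat on the far side, showing its green face. Push gently and do not pinch the flag; leave the bangle's marker, both jobs in their trays and everything else on the bench as they are.

Things in the scene. Friction and masses are not known exactly. Their poses are not given: they have to be found in the camera images.
- ring_board: light wooden job board for the gold crown ring, 160 (x) x 200 (y) x 18 mm high, fixed to the bench; origin under its centre on the bench top, z up, x from its near to its far edge (away from the robot, within about 20 degrees). +y half: fixed dark steel tray 100 x 80 mm, rim 34 mm above the bench, centre y = +50 mm, holding the gold crown ring; -y half: flip marker on a steel stand at y = -50 mm
- ring_pivot (a point): middle of the hinge axis of the marker on the board with the gold crown ring, 125 mm above the bench; axes as the board's (hinge along y). The stand below is an upright 18 mm square with a ledge under the hinge (36 mm in x, 72 mm in y, top 117 mm above the bench) and two thin side cheeks at y = +-34 mm, up to 12 mm above the hinge
- ring_flag (a joint): hinge angle (rad) of that marker's flag: 0 = flat towards the robot (board -x), red face up; pi/2 = upright; pi = flat on the far side (board +x), green face up, at its stop. Turns about the board's y axis, the free edge passing over the top. The hinge is stiff: the flag stays at any angle where it is left; about 1 N at the free edge turns it
- ring_flag_edge (a point): middle of that flag's free edge (mid thickness), turns with the flag; at joint 0 its axes are the board's. The flag is a plate 80 mm from hinge to free edge, 60 mm wide, 6 mm thick; beyond 18 mm from the hinge nothing is under it down to the board (107 mm of free height over the board, 125 over the bench)
- bangle_board: light wooden job board for the silver bangle, 160 (x) x 200 (y) x 18 mm high, fixed to the bench; origin under its centre on the bench top, z up, x from its near to its far edge (away from the robot, within about 20 degrees). +y half: fixed dark steel tray 100 x 80 mm, rim 34 mm above the bench, centre y = +50 mm, holding the silver bangle; -y half: flip marker on a steel stand at y = -50 mm
- bangle_pivot (a point): middle of the hinge axis of the marker on the board with the silver bangle, 125 mm above the bench; axes as the board's (hinge along y). The stand below is an upright 18 mm square with a ledge under the hinge (36 mm in x, 72 mm in y, top 117 mm above the bench) and two thin side cheeks at y = +-34 mm, up to 12 mm above the hinge
- bangle_flag (a joint): hinge angle (rad) of that marker's flag: 0 = flat towards the robot (board -x), red face up; pi/2 = upright; pi = flat on the far side (board +x), green face up, at its stop. Turns about the board's y axis, the free edge passing over the top. The hinge is stiff: the flag stays at any angle where it is left; about 1 N at the free edge turns it
- bangle_flag_edge (a point): middle of that flag's free edge (mid thickness), turns with the flag; at joint 0 its axes are the board's. The flag is a plate 80 mm from hinge to free edge, 60 mm wide, 6 mm thick; beyond 18 mm from the hinge nothing is under it down to the board (107 mm of free height over the board, 125 over the bench)
- crown_ring: small gold ring with eight crown points, 26 mm across, 18 mm high, lying loose in the tray of its board; origin at the centre of its underside
- bangle: plain silver bangle, 62 mm outer diameter, 7 mm high, lying loose in the tray of the other board; origin at the centre of its underside
- graver: bystander: screwdriver-like hand tool 160 mm long lying on the bench beyond the boards
- bench_brush: bystander: brush 180 mm long lying on the bench left of the boards
- polish_bar: bystander: red-brown bar of polishing compound, 90 x 35 x 30 mm, right of the boards
- flux_jar: bystander: amber glass jar with a steel cap, 52 mm across, 60 mm high, behind the boards on the left
- mandrel: bystander: tapered steel ring mandrel 240 mm long, 26 mm thick, lying across y behind the boards on the right

How it is judged:
By the outcome, as a careful person would: the job done as asked, in the order asked, and still so for the second after the job is handed in, with the robot touching nothing.
It also fails if it takes over 40 s, if anything falls off the work surface, if the arm or the gripper's body presses on something with over 40 N, if the wrist force passes 120 N, or if a joint passes its speed limit or range.

## Robot

A 6-joint arm with a two-finger parallel gripper is mounted at the origin on the work surface. World frame = base frame: x ahead of the robot, y to its left, z up, the work surface at z = 0. Lengths are in m, angles in rad, forces in N, time in s.
With the tool pointing down it reaches from about 0.325 to 1 m from the base axis. Payload 5.1 kg.
Tool frame: the origin (TCP) lies midway between the tips of the shut fingers; the grasp point (between the pads) lies 19 mm behind it; x points along the fingers, z is the direction in which the jaws open and shut, and the axes are right-handed (so a half turn about x gives the same grasp; the last joint's range is limited). The gripper opens to 85 mm and grips with 20 to 120 N. Pads are 22 mm wide; open, the fingers measure 114 mm over their backs; the gripper's body (76 mm by 85 mm) begins 54 mm behind the grasp point. The pads swing forward as they close: fully open they stand 13 mm farther back than shut.
Start: joints at [1.257, 0.124, 1.65, -0, 1.367, -0.083], TCP at [0.149, 0.633, 0.231] pointing down, gripper open.
Joint ranges: [-2.61, 2.61], [-1.02, 2.33], [0.03, 2.71], [-1.35, 4.49], [0.32, 2.68], [-2.91, 2.91]. Speed limits (rad/s): [2.57, 2.57, 3.14, 3.14, 3.14, 3.14].

## Interface

Orientations are given as a unit quaternion [w, x, y, z].
In Python, from rig import arm, imaging, finish_job, models gives the robot as it stands.
- The arm moves only by the shell command python3 -m inch 'ROWS'. ROWS is JSON, a list of rows, each a list of 7 numbers: the closure in counts, from 0 (fully open) to 255 (shut), then the shift along the tool's x, y, z in cm, then the turn, a rotation vector about the tool's x, y, z in degrees. A call has 1 to 20 rows; each row is the pose to reach, as a shift and turn from the pose commanded when the call began, along the tool's axes at that moment; what a row does not reach only later rows make up. A row lasts 1/8 s, in which the tool goes at most 62.5 mm and 10.7 degrees, less where a joint would pass 70% of its speed; a pose out of reach is approached as far as the arm can. A call with a gripper value outside its range is refused whole. The fingers move at their own pace and stop on an object; the grip force is fixed at half the most. Time passes only in rows, so rows that repeat a pose let the fingers close. It gives the time, the measured TCP pose, the force and the opening at its end, in the units of the state.
- arm.sense(): the state, without advancing time (a new reading comes with each control period).
- imaging.snapshot(name): name is "side" or "top"; returns a dict with "pixels" (384x512x3 uint8, red, green, blue), "z_map" (384x512 float32, m along the optical axis (not along the pixel's ray), 0 where there is no reading), "intrinsics" (3x3 intrinsics, pixels), "R" (3x3) and "t" (3): a world point X has camera coordinates R X + t. Camera axes: x right, y down, z forward; pixel columns grow to the right and rows downward; lengths in m; the calibration is good to about 2 mm. A picture is of the moment at which its call begins.
- finish_job(): hands the job in, once; it reports no verdict.
Trained networks look in the newest picture that a camera, given by its name, has taken for a name from the list of things; names that differ only in an ending like _2 or _b are one class to them, and where a whole thing is asked for, a point or a joint stands for the part that bears it (a point fixed in the world has none). Each returns a list of dicts, best first, with "conf" (0 to 1); they miss things now and then, are a little off and sometimes report something else, mostly with a low value. They report only what shows in the picture. A call takes as long as a camera call.
- models.find_in(camera, name): "xy" ([column, row] in pixels, amid what is visible of it).
The state is a dict: "time_s": time; "qpos": joint angles; "joint_vel": joint speeds; "joint_torque": joint torques, N m; "position": TCP position; "orientation": TCP orientation; "ft_force": force on the tool from outside, world axes, zero at the start; "ft_torque": the same for the moment, N m; "grip_width": finger opening in m.
Only numpy, scipy, OpenCV 4.12 (cv2) and the standard library are available. Lean on these libraries where they do the work, as an engineer would, in place of code of your own. Each camera call takes 0.05 s, during which the arm holds its last target.

## Working session

There is one attempt and no reset: what is moved stays moved. The work goes in short steps, Python scripts to look and compute and a shell command to move; the robot and the scene stay as the last step left them, time stands still between calls to the robot, and variables do not carry over. Pictures are saved under pics/ and viewed, and the job is handed in when it is done.

```bash
mkdir -p pics; ls; python3 - <<'E'
from rig import arm, imaging, models
import cv2, numpy as np, pickle
s=arm.sense(); print(s)
for c in ["top","side"]:
    d=imaging.snapshot(c); pickle.dump(d,open(f"{c}0.pkl","wb"))
    cv2.imwrite(f"pics/{c}0.png",cv2.resize(d["pixels"][:,:,::-1],(800,600)))
    for n in ["crown_ring","bangle","ring_flag","bangle_flag","ring_board"]:
        print(c,n,[(np.round(r["xy"],1),round(r["conf"],2)) for r in models.find_in(c,n)])
E
```

```text
pics
{'time_s': 0.0, 'qpos': array([ 1.25740480e+00,  1.24511407e-01,  1.65168791e+00, -1.51730148e-05,
        1.36749519e+00, -8.26136676e-02]), 'joint_vel': array([ 0.00035339, -0.0012461 , -0.00117048, -0.00139864,  0.0013384 ,
       -0.00074191]), 'joint_torque': array([-1.77314992e-03, -4.23628271e+01, -3.65441287e+01, -2.58803702e-04,
        7.22456098e-03, -2.73016468e-06]), 'position': array([0.14852801, 0.63217002, 0.23004072]), 'orientation': array([ 0.55362493, -0.43952533,  0.55485623,  0.43869293]), 'ft_force': array([0.21970582, 0.13205537, 0.93723446]), 'ft_torque': array([-0.00347057,  0.01892387, -0.06285785]), 'grip_width': 0.08536879481396414}
top crown_ring []
top bangle [(array([280.8, 212.1]), 0.52), (array([191.2, 212.4]), 0.39)]
top ring_flag [(array([203.9, 217.8]), 0.67)]
top bangle_flag [(array([321.7, 210.4]), 0.85), (array([302. , 206.3]), 0.4)]
top ring_board [(array([197. , 211.6]), 0.65)]
side crown_ring []
side bangle [(array([283.4, 223.6]), 0.57)]
side ring_flag [(array([286.1, 220.8]), 0.98)]
side bangle_flag [(array([292.1, 130.1]), 0.73)]
side ring_board [(array([272.2, 272.2]), 0.92)]
```

View pics/top0.png

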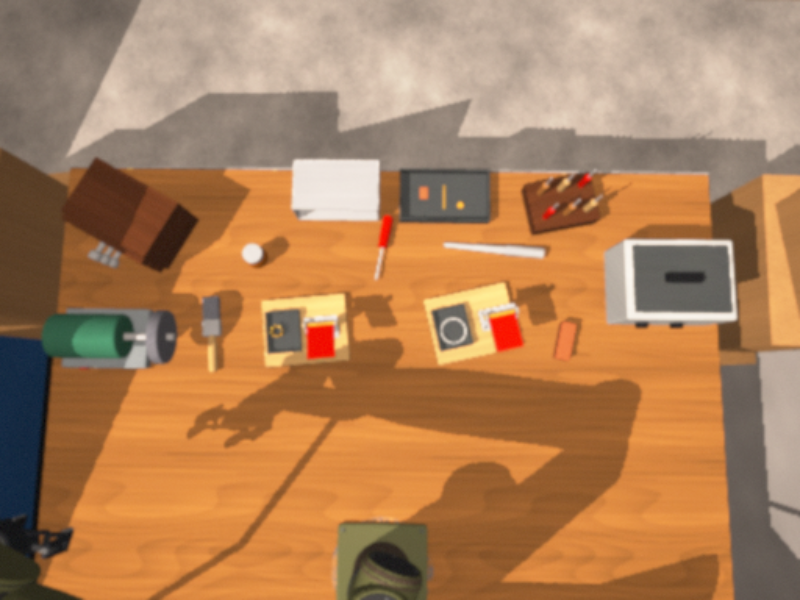

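View pics/side0.png

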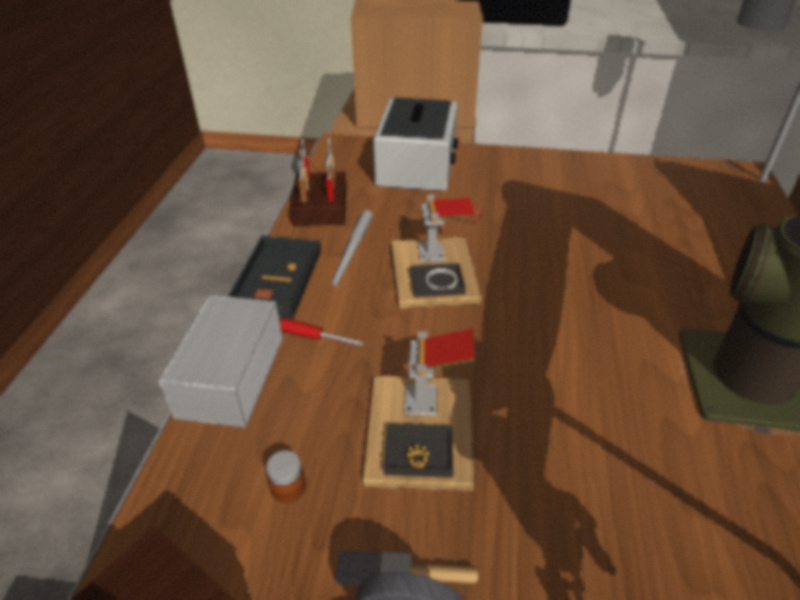

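The top view shows the gold ring in the left board's tray at about (277,330) and its red flag at about (320,341). The bangle is on the right board. In the side view the gold ring is at (418,455) and its flag at (447,347). Next I'll measure both with depth.

```bash
cat > h.py <<'E'
import numpy as np, cv2, pickle
def cloud(d):
    z=d["z_map"].astype(float); K=d["intrinsics"]; v,u=np.mgrid[:z.shape[0],:z.shape[1]]
    P=np.stack([(u-K[0,2])/K[0,0]*z,(v-K[1,2])/K[1,1]*z,z],-1)
    return (P-d["t"])@d["R"]
def flagpts(d,box,col="red"):
    W=cloud(d); h=cv2.cvtColor(d["pixels"],cv2.COLOR_RGB2HSV)
    H,S,V=[h[...,i].astype(int) for i in range(3)]
    m=((H<6)|(H>172)) if col=="red" else ((H>40)&(H<90))
    m=m&(S>150)&(V>60)&(d["z_map"]>0)
    u0,u1,v0,v1=box; k=np.zeros_like(m); k[v0:v1,u0:u1]=1
    return W[m&k],m&k
E
python3 - <<'E'
from h import *
np.set_printoptions(precision=4,suppress=True)
for c,box in [("top",(185,225,195,235)),("side",(262,310,205,240))]:
    d=pickle.load(open(f"{c}0.pkl","rb")); W=cloud(d)
    print(c,"cam pos",-d["R"].T@d["t"])
    P,m=flagpts(d,box)
    print(len(P),P.mean(0),np.percentile(P,[3,50,97],axis=0))
    c0=np.median(P,0); Q=P[np.linalg.norm(P-c0,axis=1)<.07]
    U,S,Vt=np.linalg.svd(Q-Q.mean(0)); print("plane n",Vt[2],"S",S/len(Q)**.5,Q.mean(0))
    r=cv2.minAreaRect((Q[:,:2]*1000).astype(np.float32)); print(r)
    # board top: z 0.010-.026 in region
    b=(abs(W[...,2]-.018)<.006)&(abs(W[...,0]-c0[0])<.2)&(abs(W[...,1]-c0[1]-.05)<.15)&(d["z_map"]>0)
    h=cv2.cvtColor(d["pixels"],cv2.COLOR_RGB2HSV); b&=(h[...,2]>120)
    cc,l,st,_=cv2.connectedComponentsWithStats(b.astype(np.uint8)); i=1+st[1:,4].argmax()
    B=W[l==i]; print("board",st[i],cv2.minAreaRect((B[:,:2]*1000).astype(np.float32)),np.median(B[:,2]))
E
```

```text
top cam pos [ 0.4415 -0.0225  1.3576]
316 [0.5099 0.1374 0.1407] [[0.4782 0.1111 0.1298]
 [0.5089 0.1376 0.1413]
 [0.54   0.1639 0.1525]]
plane n [0.3188 0.028  0.9474] S [0.0201 0.0162 0.0023] [0.5099 0.1374 0.1407]
((509.6878662109375, 137.61065673828125), (64.89885711669922, 58.071529388427734), 5.602643966674805)
board [ 167  188   56   48 1113] ((543.8536987304688, 192.60385131835938), (160.2265167236328, 200.48562622070312), 5.838769435882568) 0.017662498143560683
side cam pos [0.4829 0.7801 0.7947]
572 [0.5111 0.1395 0.1415] [[0.4784 0.1111 0.1302]
 [0.5109 0.14   0.1418]
 [0.5447 0.1664 0.1522]]
plane n [-0.3051 -0.0301 -0.9519] S [0.0214 0.0169 0.0012] [0.5111 0.1395 0.1415]
((511.0912170410156, 138.30580139160156), (70.54508209228516, 62.71211624145508), 6.66172456741333)
board [ 232  241   71   71 2168] ((547.188232421875, 192.4669647216797), (158.37454223632812, 202.48175048828125), 5.843349456787109) 0.01799017349282639
```

```bash
cat >> h.py <<'E'
from scipy.spatial.transform import Rotation as Ro
yaw=np.radians(5.84); bx=np.array([np.cos(yaw),np.sin(yaw),0]); by=np.array([-np.sin(yaw),np.cos(yaw),0]); bz=np.array([0,0,1.])
PIV=np.array([.5460,.1925,.125])-.05*by
def Rt(tilt,flip=1):   # tilt from down toward +board x, deg; tool z along +-by
    a=np.radians(tilt); x=np.sin(a)*bx-np.cos(a)*bz; z=flip*by
    return Ro.from_matrix(np.stack([x,np.cross(z,x),z],1))
def B(x,z,y=0): return PIV+x*bx+y*by+z*bz   # rel pivot, m
def row(s,p,R,p0=None,R0=None):
    q=s["orientation"]; R0=R0 or Ro.from_quat([q[1],q[2],q[3],q[0]]); p0=s["position"] if p0 is None else p0
    sh=R0.inv().apply(p-p0)*100; rv=(R0.inv()*R).as_rotvec(degrees=True)
    return np.round(np.r_[sh,rv],2)
E
python3 - <<'E'
from h import *; from rig import arm
s=arm.sense();q=s["orientation"];np.set_printoptions(precision=3,suppress=True)
print(Ro.from_quat([q[1],q[2],q[3],q[0]]).as_matrix())
for f in (1,-1):
  for t in (0,45): print(f,t,row(s,B(-.14,.065),Rt(t,f)),B(-.14,.065), row(s,B(-.14,.12),Rt(t,f)))
E
```

```text
[[ 0.    -0.973  0.229]
 [ 0.     0.229  0.973]
 [-1.    -0.     0.   ]]
1 0 [  4.13 -37.15 -43.07 -19.07   0.     0.  ] [0.412 0.129 0.19 ] [ -1.37 -37.15 -43.07 -19.07   0.     0.  ]
1 45 [  4.13 -37.15 -43.07 -18.07  -7.48 -44.57] [0.412 0.129 0.19 ] [ -1.37 -37.15 -43.07 -18.07  -7.48 -44.57]
-1 0 [  4.13 -37.15 -43.07 160.93   0.    -0.01] [0.412 0.129 0.19 ] [ -1.37 -37.15 -43.07 160.93   0.    -0.01]
-1 45 [  4.13 -37.15 -43.07 149.73 -62.02  10.41] [0.412 0.129 0.19 ] [ -1.37 -37.15 -43.07 149.73 -62.02  10.41]
```

```bash
python3 -m inch '[[255,-1.4,-37,-43,-18,-7.5,-44.6],[255,-1.4,-37,-43,-18,-7.5,-44.6],[255,-1.4,-37,-43,-18,-7.5,-44.6],[255,-1.4,-37,-43,-18,-7.5,-44.6],[255,-1.4,-37,-43,-18,-7.5,-44.6],[255,-1.4,-37,-43,-18,-7.5,-44.6],[255,-1.4,-37,-43,-18,-7.5,-44.6],[255,-1.4,-37,-43,-18,-7.5,-44.6],[255,-1.4,-37,-43,-18,-7.5,-44.6],[255,-1.4,-37,-43,-18,-7.5,-44.6],[255,-1.4,-37,-43,-18,-7.5,-44.6],[255,-1.4,-37,-43,-18,-7.5,-44.6]]'
python3 - <<'E'
from h import *; from rig import arm
s=arm.sense();np.set_printoptions(precision=3,suppress=True);print(s["qpos"])
for t in (30,38,45): print(t,row(s,B(-.14,.06),Rt(t)),row(s,B(-.07,-.013),Rt(t)))
E
```

```text
time_s: 2.1
position: [0.4103, 0.13, 0.2453]
orientation: [-0.639, 0.666, -0.237, -0.303]
ft_force: [-0.5, -0.7, -0.5]
grip_width: 0.0
[ 0.248 -0.984  2.541 -0.142  0.81  -1.368]
30 [ 4.36  4.17 -0.17 -0.06  0.02 15.01] [14.47  4.38 -0.17 -0.06  0.02 15.01]
38 [ 4.36  4.17 -0.17 -0.06  0.02  7.01] [14.47  4.38 -0.17 -0.06  0.02  7.01]
45 [ 4.36  4.17 -0.17 -0.06  0.01  0.01] [14.47  4.38 -0.17 -0.06  0.01  0.01]
```

```bash
python3 -m inch '[[255,4,2.2,-0.2,0,0,0],[255,8,4.5,-0.2,0,0,0],[255,11,4.5,-0.2,0,0,0],[255,14.4,4.5,-0.2,0,0,0],[255,14.4,4.5,-0.2,0,0,0],[255,14.4,4.5,-0.2,0,0,0]]'
python3 - <<'E'
from h import *; from rig import arm, imaging
s=arm.sense();np.set_printoptions(precision=3,suppress=True);print(s["qpos"])
d=s["position"]-PIV; print(d@bx,d@by,d[2])
d=imaging.snapshot("side"); pickle.dump(d,open("side1.pkl","wb"))
cv2.imwrite("pics/side1.png",cv2.resize(d["pixels"][150:330,200:440,::-1],(800,600)))
E
```

```text
time_s: 2.85
position: [0.48, 0.136, 0.1121]
orientation: [-0.639, 0.666, -0.236, -0.304]
ft_force: [-0.3, -0.5, 0.1]
grip_width: -0.0002
[ 0.21  -0.529  2.554 -0.224  0.342 -1.283]
-0.07139411239339315 0.0005436630830826901 -0.012871719206628288
```

View pics/side1.png

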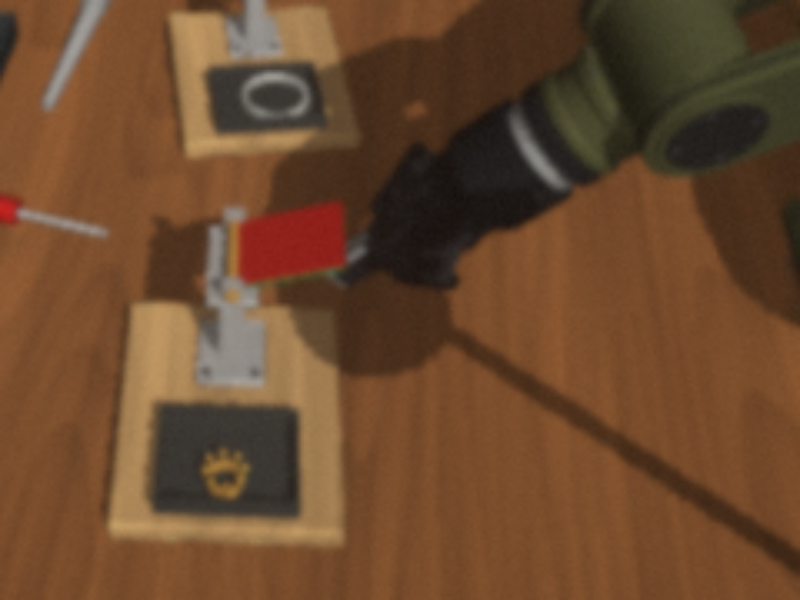

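The fingertip is under the flag's near edge, which is at about (345,250) in the crop. Now I'll lift it along the arc.

```bash
python3 -m inch '[[255,-0.7,-0.5,0,0,0,0],[255,-1.3,-1,0,0,0,0],[255,-1.7,-1.7,0,0,0,0],[255,-2,-2.5,0,0,0,0],[255,-2.2,-3.2,0,0,0,0],[255,-2.3,-3.9,0,0,0,0],[255,-2.4,-4.6,0,0,0,0],[255,-2.4,-4.6,0,0,0,0]]'
python3 - <<'E'
from h import *; from rig import arm, imaging
s=arm.sense();np.set_printoptions(precision=3,suppress=True);print(s["qpos"])
d=s["position"]-PIV; print(d@bx,d@by,d[2])
d=imaging.snapshot("side"); pickle.dump(d,open("side2.pkl","wb"))
cv2.imwrite("pics/side2.png",cv2.resize(d["pixels"][150:330,200:440,::-1],(800,600)))
E
```

```text
time_s: 3.9
position: [0.4966, 0.1362, 0.162]
orientation: [-0.639, 0.666, -0.237, -0.303]
ft_force: [0.5, 0.7, -1.0]
grip_width: 0.0002
[ 0.201 -0.565  2.484 -0.165  0.444 -1.35 ]
-0.054883049212515335 -0.000948880739469704 0.03699743401431793
```

View pics/side2.png

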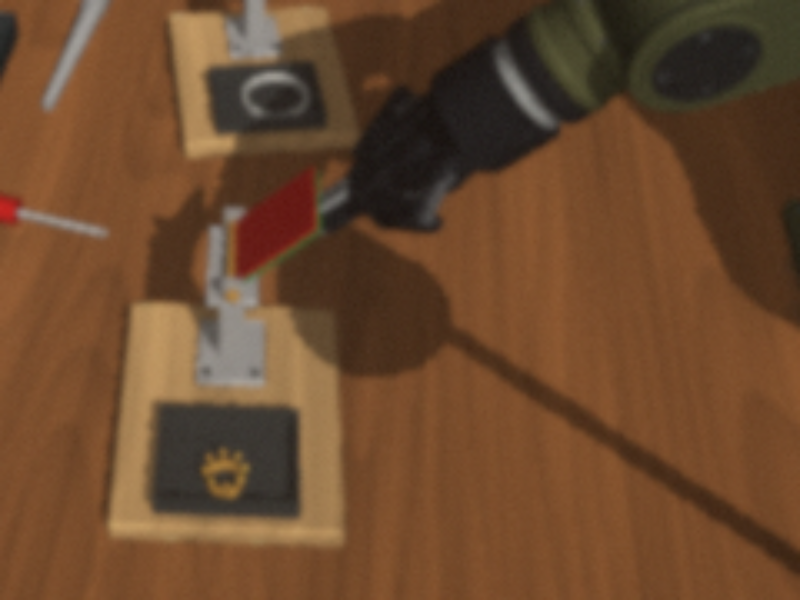

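The flag is at about 43° with the tip on its green underside, and the force is about 1 N. I'll carry on over the top.

```bash
python3 -m inch '[[255,0.1,-0.8,0,0,0,0],[255,0.1,-1.6,0,0,0,0],[255,0.3,-2.1,0,0,0,0],[255,0.5,-2.6,0,0,0,0],[255,0.8,-3.1,0,0,0,0],[255,1,-3.7,0,0,0,0],[255,1.3,-4.1,0,0,0,0],[255,1.7,-4.5,0,0,0,0],[255,2.1,-4.9,0,0,0,0],[255,2.5,-5.3,0,0,0,0],[255,3,-5.6,0,0,0,0],[255,3.5,-5.9,0,0,0,0],[255,4,-6.2,0,0,0,0],[255,4.5,-6.5,0,0,0,0],[255,5.3,-6.8,0,0,0,0],[255,6.2,-7.1,0,0,0,0],[255,6.2,-7.1,0,0,0,0]]'
python3 - <<'E'
from h import *; from rig import arm, imaging
s=arm.sense();np.set_printoptions(precision=3,suppress=True);print(s["qpos"])
d=s["position"]-PIV; print(d@bx,d@by,d[2])
d=imaging.snapshot("side"); pickle.dump(d,open("side3.pkl","wb"))
cv2.imwrite("pics/side3.png",cv2.resize(d["pixels"][150:330,200:440,::-1],(800,600)))
E
```

```text
time_s: 6.08
position: [0.5899, 0.1456, 0.1671]
orientation: [-0.639, 0.666, -0.237, -0.303]
ft_force: [0.8, 0.1, -1.0]
grip_width: -0.0001
[ 0.178 -0.284  2.287 -0.156  0.358 -1.369]
0.03890981460897502 -0.0010952088109634605 0.04209246000755473
```

View pics/side3.png

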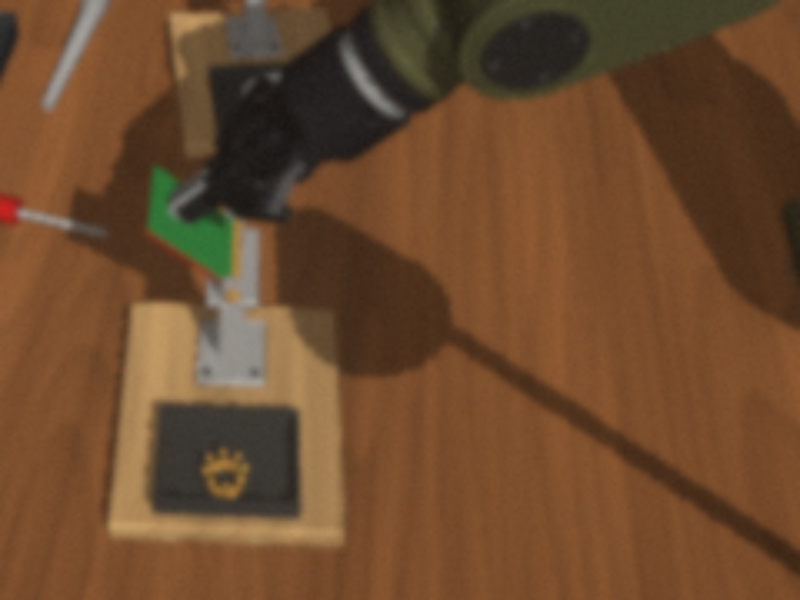

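At about 135° the green face is showing and the force is gentle. Joint 5 is close to its lower limit, so I'll make the tool more upright while pressing down.

```bash
python3 -m inch '[[255,0.7,-0.1,0,0,0,2],[255,1.3,-0.3,0,0,0,5],[255,1.8,-0.1,0,0,0,7.5],[255,2.3,0,0,0,0,10],[255,2.7,0.1,0,0,0,12],[255,3.2,0.3,0,0,0,15],[255,3.4,0.5,0,0,0,18],[255,3.7,0.6,0,0,0,20],[255,3.7,0.6,0,0,0,20]]'
python3 - <<'E'
from h import *; from rig import arm, imaging
s=arm.sense();np.set_printoptions(precision=3,suppress=True);print(s["qpos"])
d=s["position"]-PIV; print(d@bx,d@by,d[2])
d=imaging.snapshot("side"); pickle.dump(d,open("side4.pkl","wb"))
cv2.imwrite("pics/side4.png",cv2.resize(d["pixels"][150:330,200:440,::-1],(800,600)))
P,m=flagpts(d,(230,300,190,240),"green"); U,S,V=np.linalg.svd(P-P.mean(0),full_matrices=False);print(len(P),V[2]@bx,V[2][2],P.mean(0))
for t in (25,): print(row(s,B(.062,.0075),Rt(t)))
E
```

```text
time_s: 7.25
position: [0.6119, 0.1479, 0.1373]
orientation: [-0.577, 0.615, -0.349, -0.409]
ft_force: [1.7, 0.1, 0.8]
grip_width: -0.0
[ 0.163 -0.07   2.059 -0.039  0.717 -1.484]
0.06099333551952854 -0.0010499336537469382 0.012260105637407759
92 -0.10291821067913791 0.9944361071796868 [0.587 0.154 0.132]
[ 0.47  0.11  0.1  -0.07  0.01  0.03]
```

View pics/side4.png

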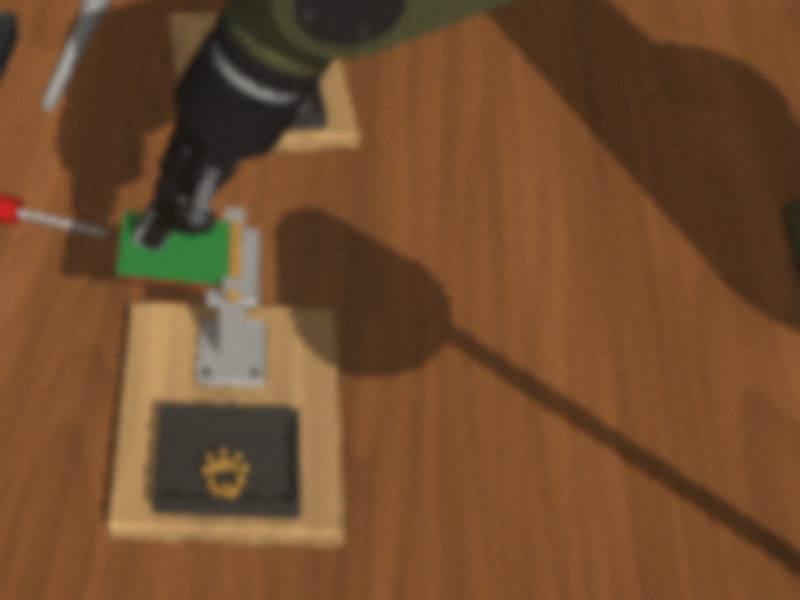

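```bash
python3 -m inch '[[255,0.18,0.08,0,0,0,0],[255,0.36,0.17,0,0,0,0],[255,0.36,0.17,0,0,0,0]]'; python3 -m inch '[[255,0.1,0.04,0,0,0,0],[255,0.1,0.04,0,0,0,0]]'
```

```text
time_s: 7.68
position: [0.6108, 0.1479, 0.1328]
orientation: [-0.577, 0.615, -0.349, -0.41]
ft_force: [0.6, 0.3, -0.1]
grip_width: 0.0001
time_s: 7.92
position: [0.6111, 0.1479, 0.132]
orientation: [-0.577, 0.615, -0.349, -0.41]
ft_force: [0.4, 0.5, 0.3]
grip_width: 0.0002
```

```bash
python3 -m inch '[[255,0.1,0.04,0,0,0,0],[255,0.1,0.04,0,0,0,0]]'; python3 -m inch '[[255,0.05,0.02,0,0,0,0],[255,0.05,0.02,0,0,0,0]]'
```

```text
time_s: 8.18
position: [0.6114, 0.1479, 0.1313]
orientation: [-0.577, 0.615, -0.349, -0.409]
ft_force: [-1.2, 0.1, 1.0]
grip_width: -0.0004
time_s: 8.43
position: [0.6115, 0.1479, 0.1311]
orientation: [-0.577, 0.615, -0.349, -0.409]
ft_force: [-2.6, -1.3, 4.3]
grip_width: 0.0
```

```bash
python3 -m inch '[[255,0.05,0.02,0,0,0,0],[255,0.05,0.02,0,0,0,0]]'; python3 -m inch '[[255,0.05,0.02,0,0,0,0],[255,0.05,0.02,0,0,0,0]]'
python3 - <<'E'
from h import *; from rig import imaging
d=imaging.snapshot("side")
P,m=flagpts(d,(230,300,190,240),"green"); U,S,V=np.linalg.svd(P-P.mean(0),full_matrices=False);print(len(P),V[2]@bx,V[2][2],P.mean(0))
E
```

```text
time_s: 8.68
position: [0.6116, 0.148, 0.1309]
orientation: [-0.577, 0.615, -0.349, -0.409]
ft_force: [-4.9, -2.0, 8.1]
grip_width: -0.0002
time_s: 8.93
position: [0.6117, 0.148, 0.1308]
orientation: [-0.577, 0.615, -0.349, -0.409]
ft_force: [-7.5, -1.4, 9.5]
grip_width: -0.0001
35 -0.0052604016735699624 0.9997629407539289 [0.58269642 0.15397045 0.12799063]
```

The flag is at its stop: it is level and contact force is rising. Retracting.

```bash
python3 -m inch '[[255,-1,-0.4,0,0,0,0],[255,-4,-1.2,0,0,0,0],[255,-8,-1.2,0,0,0,0],[255,-13,-1.2,0,0,0,0],[255,-17,2,0,0,0,0],[255,-21,6,0,0,0,0],[255,-21,6,0,0,0,0],[255,-21,6,0,0,0,0]]'
python3 - <<'E'
from h import *; from rig import arm,imaging
for c,box in (("top",(150,250,170,240)),("side",(220,310,180,245))):
    d=imaging.snapshot(c); pickle.dump(d,open(f"{c}5.pkl","wb"))
    cv2.imwrite(f"pics/{c}5.png",cv2.resize(d["pixels"][:,:,::-1],(800,600)))
    P,m=flagpts(d,box,"green")
    if len(P)>9: U,S,V=np.linalg.svd(P-P.mean(0),full_matrices=False);print(c,len(P),V[2]@bx,V[2][2],P.mean(0),B(.04,.003),np.percentile(P[:,2],[5,95]))
E
```

```text
time_s: 9.98
position: [0.4691, 0.1334, 0.2943]
orientation: [-0.577, 0.615, -0.349, -0.409]
ft_force: [-0.1, -0.1, 0.4]
grip_width: -0.0002
top 297 -0.008960701374774279 0.999915229559479 [0.59202649 0.14529558 0.12775216] [0.59087994 0.14682954 0.128     ] [0.12361284 0.13172623]
```

View pics/top5.png

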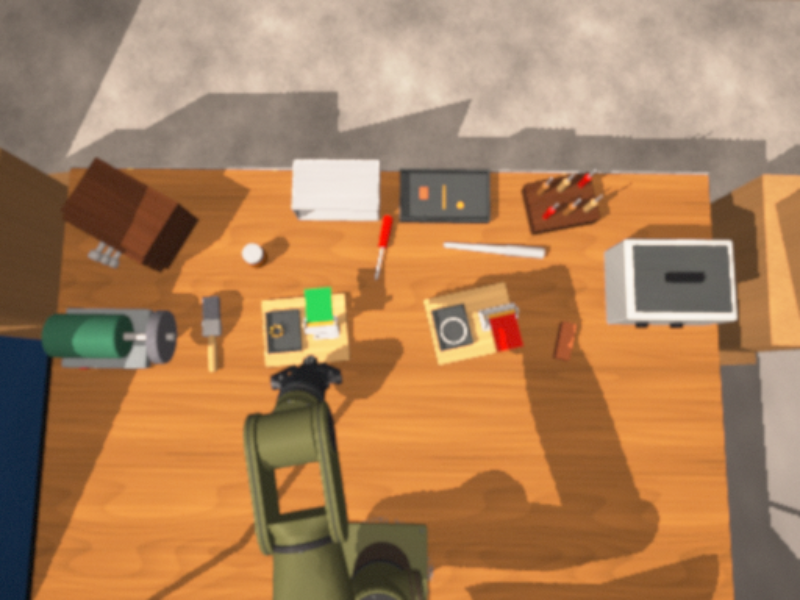

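View pics/side5.png

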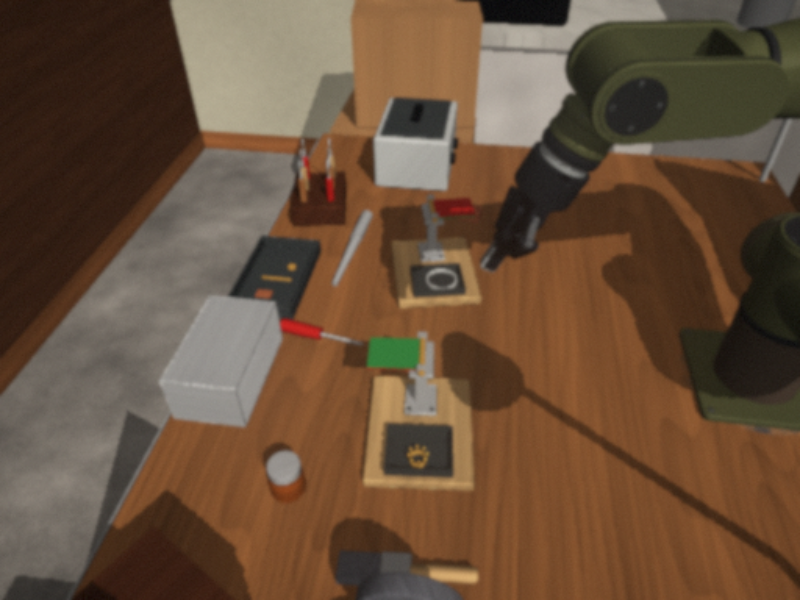

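The green flag lies flat on the far side, at top (319,305) and side (394,352). The bangle's marker is still red, and both jobs are in their trays. The side camera gave no plane fit, so I'll check that before handing in.

```bash
python3 - <<'E'
from h import *
d=pickle.load(open("side5.pkl","rb")); print(d["pixels"][225,252],d["z_map"][220:230,245:260:5].round(3))
W=cloud(d); p=d["pixels"].astype(int); m=(p[...,1]>1.6*p[...,0])&(p[...,1]>1.6*p[...,2])&(d["z_map"]>0); k=np.zeros_like(m);k[200:245,225:280]=1
P=W[cv2.erode((m&k).astype(np.uint8),np.ones((3,3)))>0];print(len(P))
if len(P)>9:
  U,S,V=np.linalg.svd(P-P.mean(0),full_matrices=False);n=V[2]*np.sign(V[2][2]);print(n@bx,n[2],P.mean(0))
E
```

```text
[ 54 125  60] [[0.934 0.934 0.935]
 [0.932 0.932 0.932]
 [0.928 0.931 0.933]
 [0.927 0.926 0.929]
 [0.924 0.925 0.924]
 [0.921 0.922 0.921]
 [0.916 0.918 0.918]
 [0.918 0.918 0.914]
 [0.915 0.913 0.915]
 [0.911 0.911 0.913]]
442
-0.0013997716750690345 0.9999797894288465 [0.59337072 0.14772527 0.12804024]
```

Level to within 0.1° in the side view (0.5° in the top view), with its top face at 128 mm as expected. Handing in.

```bash
python3 -c "
from rig import finish_job
print(finish_job())"
```

```text
the job is handed in; nothing more can be done
None
```

The ring board's flag now lies flat on the far side with its green face up, and the job is handed in at about 10 s of the 40 s allowed.

**What I did:** I slid the shut fingertips under the red flag, which started raised by about 18°. I carried it over the hinge, then pressed it down to its stop. The force stayed around 1–2 N during the push and reached about 12 N in total against the stop. The arm then moved clear.

**Last checks:**
- **Flag angle:** it is level to within 0.1° in the side camera and 0.5° in the top camera. Its face is 128 mm above the bench, as it should be when fully down.
- **Side camera:** my first colour filter found no flag in the final side picture. A looser one worked and agreed with the top view.
- **Rest of the bench:** by eye in the final pictures, the bangle's marker is still red, the ring and bangle are in their trays, and nothing else looks moved.
- **Robot:** after backing off, the wrist force read about zero, so it is touching nothing.

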